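# Empty the bottle-cap tray and lift the caddy

## Task

Use the bar on the hinged metal tray to tip it up so that all four bottle caps slide into the black caddy standing at its open end, and swing the tray back down to rest. Then take the caddy by its handle, lift it straight up until its bottom is about 15 cm above the table, and finish still holding it there, steady and level with all four caps inside, for me to take; do not put it down or let go. Leave the other things on the table as they stand.

Things in the scene. Friction and masses are not known exactly. Their poses are not given: they have to be found in the camera images.
- stand: Fixed grey stand of the tipping tray: base plate 128 x 150 x 10 mm, two side posts 74 mm high with the hinge, a post under the tray's closed end. Origin on the table straight below the middle of the hinge line. x runs along the hinge, which is 62 mm above the origin; the tray stretches toward +y, the caddy stands on the -y side; z up.
- tray (a joint): Tilt of the tray about the hinge, rad: 0 = level at rest (start); grows as the closed end swings up and over toward the caddy (right-hand turn about the stand's +x), stop at 1.25. The stiff hinge stays where it is left; moving it takes about 2 to 4 N at the bar. The caps slide out somewhere between 0.4 and 1.2 rad; swing to about 1.2 to empty it.
- tray_lip (a point): Middle of the tray's open edge, on its floor. Tray: metal, 98 mm wide, 145 mm long, walls 22 mm high on three sides, open here. When level this point is at y = -20 mm, z = 122 mm in the stand's frame and the closed end at y = +125 mm; tipped to 1.2 rad it is at y = -63 mm, z = 65 mm, over the caddy's near side.
- tray_bar (a point): Middle of the round dark grip bar (10 mm thick, 70 mm long, along the stand's x) of the arch on the tray's closed end, 43 mm above the rim. When level it is at y = +120, z = +187 mm in the stand's frame (120 along, 125 above the hinge); it swings on a 173 mm radius. Pinched from above, closing along the stand's y, it can turn between fingers that keep pointing down.
- caddy: Loose black open box 120 x 120 mm, 45 mm high, walls 3 mm, about 0.2 to 0.4 kg, with a fixed arch handle over its middle, on the table at the tray's open end. Origin at the centre of its underside, z up; x runs along the handle bar (within 4 degrees of the stand's x). Its centre is about 107 mm from the hinge line, on the stand's -y side.
- caddy_bar (a point): Middle of the caddy's handle bar: a flat-sided black bar 16 mm thick (along the caddy's y), 18 mm high and 126 mm long (along the caddy's x), 135 mm above the caddy's underside, its legs at the two ends. Pinch it from above across its 16 mm; the middle is the balance point.
- cap_0: Loose bottle cap 1 of 4, 30 mm across and 12 mm high, lying open side up in the tray at the start. Origin at the centre of its closed face, z toward its open side.
- cap_1: Loose bottle cap 2 of 4, 30 mm across and 12 mm high, lying open side up in the tray at the start. Origin at the centre of its closed face, z toward its open side.
- cap_2: Loose bottle cap 3 of 4, 30 mm across and 12 mm high, lying open side up in the tray at the start. Origin at the centre of its closed face, z toward its open side.
- cap_3: Loose bottle cap 4 of 4, 30 mm across and 12 mm high, lying open side up in the tray at the start. Origin at the centre of its closed face, z toward its open side.
- mug: Bystander: mug, 92 x 127 x 93 mm, at the left of the table. Origin at the centre of its underside.
- sugar_canister: Bystander: round canister with wooden lid, 70 mm across, 90 mm high, at the back right. Origin at the centre of its underside.
- tea_box: Bystander: carton 67 x 131 x 58 mm at the back right. Origin at the centre of its underside.
- spoon: Bystander: teaspoon 134 mm long, lying on the robot's side of the stand. Origin at the centre of its underside.
- sachet: Bystander: stick-shaped sachet 30 x 91 x 8 mm, lying on the robot's side of the caddy. Origin at the centre of its underside.
- spice_jar: Bystander: jar 45 mm across, 106 mm high, at the left of the table. Origin at the centre of its underside.
Mind the look-alikes: they are no part of the job. Leave any turquoise look-alike of the caddy alone.

How it is judged:
On the way, in this order (a step that is already met when the one before it is completed fails the run):
1. the tray is being tipped up, the caddy standing on the table (value of joint tray above 0.35 rad and height (world z) of caddy below 0.01 m), for 0.05 s.
2. all four caps lie in the caddy while it stands on the table (x of cap_0 in the frame of caddy between -0.06 and 0.06 m and y of cap_0 in the frame of caddy between -0.06 and 0.06 m and z of cap_0 in the frame of caddy between -0.002 and 0.055 m and x of cap_1 in the frame of caddy between -0.06 and 0.06 m and y of cap_1 in the frame of caddy between -0.06 and 0.06 m and z of cap_1 in the frame of caddy between -0.002 and 0.055 m and x of cap_2 in the frame of caddy between -0.06 and 0.06 m and y of cap_2 in the frame of caddy between -0.06 and 0.06 m and z of cap_2 in the frame of caddy between -0.002 and 0.055 m and x of cap_3 in the frame of caddy between -0.06 and 0.06 m and y of cap_3 in the frame of caddy between -0.06 and 0.06 m and z of cap_3 in the frame of caddy between -0.002 and 0.055 m and height (world z) of caddy below 0.01 m), for 0.2 s.
3. the tray is back down with the caddy still on the table (value of joint tray below 0.12 rad and height (world z) of caddy below 0.02 m), for 0.1 s.
At the end, for the whole second after the job is handed in: The gripper holds the caddy in the air, clear of the table and the stand: underside 100 to 200 mm above the table, within 8 degrees of level, at rest (under 30 mm/s and 0.15 rad/s), held by the fingers (over 1 N), all four caps inside it; the tray is back down (under 0.12 rad) (x of cap_0 in the frame of caddy between -0.06 and 0.06 m and y of cap_0 in the frame of caddy between -0.06 and 0.06 m and z of cap_0 in the frame of caddy between -0.002 and 0.055 m and x of cap_1 in the frame of caddy between -0.06 and 0.06 m and y of cap_1 in the frame of caddy between -0.06 and 0.06 m and z of cap_1 in the frame of caddy between -0.002 and 0.055 m and x of cap_2 in the frame of caddy between -0.06 and 0.06 m and y of cap_2 in the frame of caddy between -0.06 and 0.06 m and z of cap_2 in the frame of caddy between -0.002 and 0.055 m and x of cap_3 in the frame of caddy between -0.06 and 0.06 m and y of cap_3 in the frame of caddy between -0.06 and 0.06 m and z of cap_3 in the frame of caddy between -0.002 and 0.055 m and value of joint tray below 0.12 rad and height (world z) of caddy between 0.1 and 0.2 m and angle between caddy's own z axis and vertical below 0.14 rad and linear speed of caddy below 0.03 m/s and angular speed of caddy below 0.15 rad/s and contact force between caddy and the fingers above 1 N and contact force between caddy and stand below 0.1 N); the arm keeps its last pose, push and grip.
It fails at once if the caddy is tipped by more than about 25 degrees (angle between caddy's own z axis and vertical above 0.44 rad).
It fails at once if one of the other things on the table is moved by more than 30 mm (distance of any of mug, sugar_canister, tea_box, spoon, sachet, spice_jar from where it was at the start of the episode above 0.03 m).
It also fails if it takes over 58 s, if anything falls off the work surface, if the arm or the gripper's body presses on something with over 40 N, if the wrist force passes 120 N, or if a joint passes its speed limit or range.

## Robot

A 6-joint arm with a two-finger parallel gripper is mounted at the origin on a cart in front of the work surface, level with it; the furniture and walls round the work are solid. World frame = base frame: x ahead of the robot, y to its left, z up, the work surface at z = 0. Lengths are in m, angles in rad, forces in N, time in s.
With the tool pointing down it reaches from about 0.35 to 0.85 m from the base axis. Payload 8.1 kg.
Tool frame: the origin (TCP) lies at the very end of the fingers, on their centre line; the grasp point (between the pads) lies 19 mm behind it; z points along the fingers, y is the line along which they close (so a half turn about z gives the same grasp; the last joint's range is limited). The gripper opens to 93 mm and grips with 3 to 60 N. Pads are 15 mm wide; open, the fingers measure 128 mm over their backs; the gripper's body (75 mm by 188 mm) begins 65 mm behind the grasp point.
Start: joints at [-1.421, 0.13, 1.488, -0, 1.523, -0.085], TCP at [0.14, -0.584, 0.219] pointing down, gripper open.
Joint ranges: [-2.96, 2.96], [-0.89, 2.26], [0.02, 2.5], [-1.34, 4.48], [0, 2.73], [-2.66, 2.66]. Speed limits (rad/s): [2.39, 2.39, 2.79, 3.14, 3.14, 3.14].

## Interface

Orientations are given as a unit quaternion [x, y, z, w].
In Python, from cell import arm gives the robot as it stands.
- The arm moves only by the tool apply_moves, never from a script. Its argument "commands" is a list of rows, each a list of 5 numbers: the shift along the tool's x, y, z in m, then the turn about the tool's z in degrees, then the opening, from 0 (shut) to 1 (fully open). In form: [[x, y, z, roll, hand], ...]. A call has exactly 5 rows; each row is the pose to reach, as a shift and turn from the pose commanded when the call began, along the tool's axes at that moment; what a row does not reach only later rows make up. A row lasts 1/10 s, in which the tool goes at most 50 mm and 8.59 degrees, less where a joint would pass 70% of its speed; a pose out of reach is approached as far as the arm can. A call with a gripper value outside its range is refused whole. The fingers move at their own pace and stop on an object; "newtons" is the grip in N (left out, the last holds). Time passes only in rows, so rows that repeat a pose let the fingers close, or fill a call up. It gives the time, the measured TCP pose, the force, the opening and the grip force at its end, in the units of the state.
- arm.state(): the state, without advancing time (a new reading comes with each control period).
- arm.grab_frame(name): name is "scene" or "top" or "wrist"; returns (picture, depth): 384x512x3 uint8, red, green, blue; 384x512 float32, m along the optical axis (not along the pixel's ray), 0 where there is no reading.
- arm.camera_params(name): a dict with "fx", "fy", "cx", "cy" (pixels), "rvec" (rotation vector, rad) and "tvec" (3), from world to camera coordinates, as OpenCV has them; the wrist camera has in their place "mount" (4x4, takes a point from camera to tool coordinates, whose origin is the TCP and whose axes are the flange's). Camera axes: x right, y down, z forward; pixel columns grow to the right and rows downward; lengths in m; the calibration is good to about 2 mm. A picture is of the moment at which its call begins: read the wrist's pose just before it. camera_params takes no time and is no camera call.
- arm.job_done(): hands the job in; it is judged then, once.
The state is a dict: "t": time; "joint_pos": joint angles; "dq": joint speeds; "effort": joint torques, N m; "eef_pos": TCP position; "eef_rot": TCP orientation; "contact_force": force on the tool from outside, world axes, zero at the start; "wrist_torque": the same for the moment, N m; "width": finger opening in m; "grip_force": force on a finger pad.
Only numpy, scipy, OpenCV 4.12 (cv2) and the standard library are available. Lean on these libraries where they do the work, as an engineer would, in place of code of your own. Each camera call takes 0.05 s, during which the arm holds its last target. There are 200 camera calls.

## Working session

There is one attempt and no reset: what is moved stays moved. The work goes in short steps, Python scripts to look and compute and a tool call to move; the robot and the scene stay as the last step left them, time stands still between calls to the robot, and variables do not carry over. Pictures are saved under pics/ and viewed, at most 10 in all, crops included, and the job is handed in when it is done.

Besides the shell and the picture viewer there is one more tool, called after "Call:" by a JSON object that holds its "name" and its "arguments". apply_moves: Moves the arm, as the interface text tells. Its arguments: {"type":"object","properties":{"commands":{"type":"array","items":{"type":"array","items":{"type":"number"}}},"newtons":{"type":"number"}},"required":["commands"]}

```bash
mkdir -p pics; ls; cat > h.py <<'E'
import numpy as np, cv2
from cell import arm
from scipy.spatial.transform import Rotation as R
def save(name,fn):
    p,d=arm.grab_frame(name); cv2.imwrite(f'pics/{fn}.png',p[:,:,::-1]); np.save(f'pics/{fn}.npy',d); return p,d
def cloud(name,d,st=None):
    c=arm.camera_params(name); v,u=np.mgrid[:d.shape[0],:d.shape[1]]
    P=np.stack([(u-c['cx'])/c['fx']*d,(v-c['cy'])/c['fy']*d,d],-1)
    if 'mount' in c:
        M=np.array(c['mount']); P=P@M[:3,:3].T+M[:3,3]
        return P@R.from_quat(st['eef_rot']).as_matrix().T+np.array(st['eef_pos'])
    Rm=R.from_rotvec(np.ravel(c['rvec'])).as_matrix()
    return (P-np.ravel(c['tvec']))@Rm
E
python3 - <<'E'
from h import *
a,_=save('scene','s0');b,_=save('top','t0')
s=arm.state();print(s)
E
```

```text
pics
{'t': 0.1, 'joint_pos': array([-1.42140323e+00,  1.31082674e-01,  1.48915344e+00, -2.27937705e-05,
        1.52301545e+00, -8.54049147e-02]), 'dq': array([-0.00019875, -0.00063515, -0.00356153,  0.00034302,  0.00054067,
        0.00124813]), 'effort': array([ 2.13800849e-03, -5.61349046e+01, -4.93091011e+01,  7.72942998e-02,
        2.93271546e-02, -6.98552981e-05]), 'eef_pos': array([ 0.1395218 , -0.58302539,  0.21770343]), 'eef_rot': array([ 9.93116242e-01,  1.17130024e-01, -3.79107923e-05, -8.28668405e-04]), 'contact_force': array([ 0.20604137, -0.21739181,  0.01747167]), 'wrist_torque': array([ 0.05160551,  0.00326923, -0.03537243]), 'grip_force': 0.0, 'width': 0.09333334606150162}
```

```bash
python3 -c "
import cv2
cv2.imwrite('pics/t0b.png',cv2.resize(cv2.imread('pics/t0.png'),(800,600)))"
```

```text
(no output)
```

View pics/s0.png

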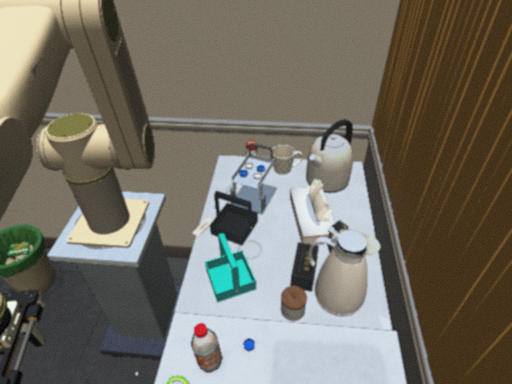

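View pics/t0b.png

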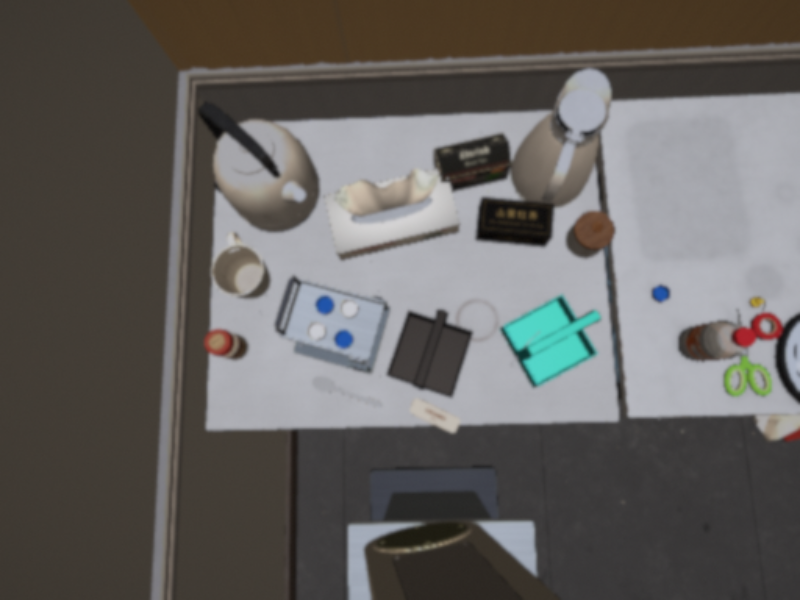

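The top view (800x600 scale) shows the tray at (335,322) and its dark bar at about (288,306). The black caddy is at (430,353), with its handle bar running from (441,315) to (422,388). The turquoise look-alike at (548,340) isn't next to the tray, so the black box beside the tray's open end is the one meant. Next I'll measure with depth and confirm in a crop.

```bash
python3 - <<'E'
from h import *
d=np.load('pics/t0.npy');im=cv2.imread('pics/t0.png');P=cloud('top',d)
c=arm.camera_params('top');print(c['fx'],-R.from_rotvec(np.ravel(c['rvec'])).as_matrix().T@np.ravel(c['tvec']))
cv2.imwrite('pics/t0c.png',cv2.resize(im[165:275,165:315],None,fx=5.3,fy=5.3,interpolation=cv2.INTER_CUBIC))
roi=np.zeros(d.shape,bool)
def fit(nm,u0,u1,v0,v1,z0,z1):
    m=np.zeros(d.shape,bool);m[v0:v1,u0:u1]=1;m&=(P[...,2]>z0)&(P[...,2]<z1)
    Q=P[m]; 
    if len(Q)<5: print(nm,len(Q));return
    (cx,cy),wh,a=cv2.minAreaRect((Q[:,:2]*1000).astype(np.float32));print(nm,len(Q),'c',cx,cy,wh,a,'zmed',np.median(Q[:,2]),'mean',Q.mean(0))
fit('bar',170,205,170,225,.165,.21)
fit('tray',170,255,170,245,.118,.16)
fit('caddybar',245,305,190,258,.115,.16)
fit('caddybox',240,310,190,258,.03,.06)
fit('mug',130,180,145,195,.02,.12)
fit('jar',125,160,205,235,.05,.14)
for v in range(172,228,6): print(v,[round(float(P[v,u,2]),3) for u in range(174,206,3)])
E
```

```text
358.119052923403 [0.35139387 0.02664877 1.01828661]
bar 157 c 507.4463195800781 230.25787353515625 (9.805123329162598, 90.37261962890625) 72.82950592041016 zmed 0.19070407504845366 mean [0.5064829  0.22960083 0.18961032]
tray 2325 c 487.9201354980469 165.92539978027344 (145.37762451171875, 104.51342010498047) 72.88755798339844 zmed 0.1230487039337218 mean [0.48843569 0.16691623 0.12566178]
caddybar 350 c 451.6602478027344 49.882789611816406 (104.13726043701172, 125.58793640136719) 70.01637268066406 zmed 0.14380207307013093 mean [0.43722738 0.01093594 0.14340365]
caddybox 237 c 441.3901672363281 29.242172241210938 (160.49798583984375, 125.34568786621094) 70.9307861328125 zmed 0.04431531890882494 mean [0.44309201 0.01023033 0.04304275]
mug 918 c 611.1249389648438 354.4219665527344 (142.54373168945312, 145.99478149414062) 87.34738159179688 zmed 0.06060378948790567 mean [0.60100075 0.35161966 0.05974984]
jar 360 c 469.95953369140625 381.56170654296875 (86.30914306640625, 59.95528030395508) 83.52732849121094 zmed 0.10508313826634466 mean [0.45889796 0.3587224  0.09448574]
172 [-0.0, -0.001, 0.001, 0.004, -0.001, -0.001, 0.003, 0.001, 0.0, 0.001, 0.001]
178 [-0.001, 0.003, 0.004, 0.002, 0.192, 0.181, 0.002, 0.003, 0.004, -0.001, 0.0]
184 [0.0, 0.001, -0.002, 0.191, 0.189, 0.146, 0.123, 0.119, 0.124, 0.118, 0.122]
190 [-0.001, 0.002, 0.0, 0.191, -0.003, 0.128, 0.123, 0.121, 0.124, 0.122, 0.135]
196 [0.002, -0.004, 0.193, 0.188, 0.138, 0.123, 0.123, 0.124, 0.12, 0.122, 0.127]
202 [-0.002, 0.189, 0.19, 0.144, 0.123, 0.119, 0.121, 0.122, 0.125, 0.122, 0.123]
208 [-0.001, 0.19, 0.001, 0.13, 0.121, 0.123, 0.123, 0.119, 0.136, 0.125, 0.123]
214 [-0.001, 0.002, 0.14, 0.118, 0.122, 0.124, 0.122, 0.124, 0.126, 0.122, 0.126]
220 [-0.0, 0.003, 0.003, -0.001, 0.002, 0.007, 0.011, 0.01, 0.143, 0.143, 0.121]
226 [-0.002, 0.006, 0.0, -0.003, -0.001, -0.002, 0.009, 0.008, 0.011, 0.011, 0.009]
```

View pics/t0c.png

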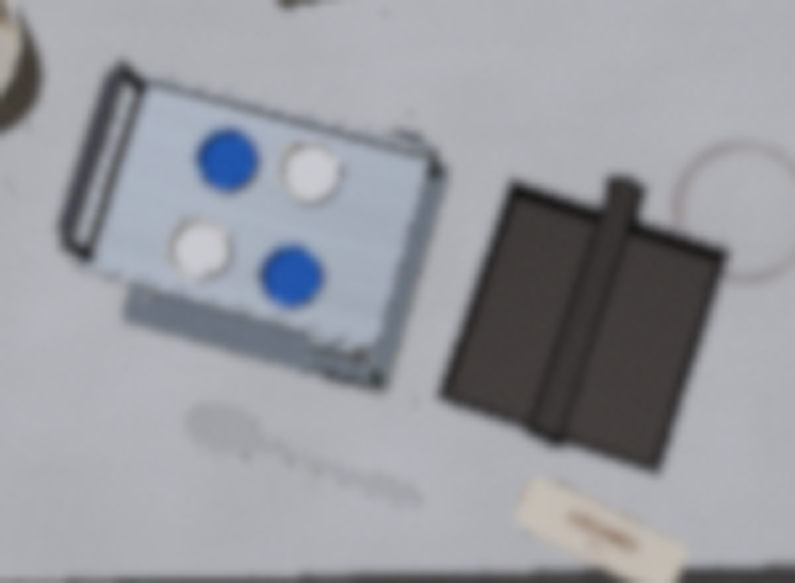

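The crop confirms it. The black box with the dark bar stands at the tray's open lip, and the four caps lie in the tray at crop positions (228,160), (311,172), (201,248) and (291,276).

- **Bar:** (0.507, 0.230, 0.187). Stand +y is (0.294, 0.956), the stand origin is about (0.4725, 0.116), and the measured heights match.
- **Caddy:** about (0.44, 0.012).

I'll move via waypoints.

```bash
cat >> h.py <<'E'
def delta(p,ang=None):
    s=arm.state();M=R.from_quat(s['eef_rot']).as_matrix();a0=np.degrees(np.arctan2(M[1,0],M[0,0]))
    r=0 if ang is None else -((ang-a0+180)%360-180)
    print('t',round(s['t'],2),'pos',s['eef_pos'].round(4),'ang',round(a0,2),'F',s['contact_force'].round(1),'w',round(s['width'],4),'grip',round(s['grip_force'],1))
    print('shift',(M.T@(np.array(p)-s['eef_pos'])).round(4),'roll',round(r,1))
E
python3 -c "
from h import *
delta([.45,-.25,.28],162.9)
delta([.507,.23,.26],162.9)"
```

```text
t 0.1 pos [ 0.1395 -0.583   0.2177] ang 13.45 F [ 0.2 -0.2  0. ] w 0.0933 grip 0.0
shift [ 0.3794 -0.2518 -0.0618] roll -149.4
t 0.1 pos [ 0.1395 -0.583   0.2177] ang 13.45 F [ 0.2 -0.2  0. ] w 0.0933 grip 0.0
shift [ 0.5465 -0.7053 -0.0411] roll -149.4
```

Call:
{"name": "apply_moves", "arguments": {"commands": [[0.04,-0.026,-0.02,-8,1],[0.08,-0.052,-0.04,-16,1],[0.12,-0.078,-0.06,-24,1],[0.16,-0.104,-0.062,-32,1],[0.2,-0.13,-0.062,-40,1]]}}

```text
t: 0.6
eef_pos: [0.3047, -0.4097, 0.2817]
eef_rot: [0.892, 0.452, 0.0, 0.001]
contact_force: [1.4, -0.7, -0.3]
width: 0.093
grip_force: 0.0
```

```bash
python3 -c "
from h import *
delta([.45,-.25,.28],162.9)
delta([.507,.23,.28],162.9)"
```

```text
t 0.6 pos [ 0.3047 -0.4097  0.2817] ang 53.75 F [ 1.4 -0.7 -0.3] w 0.093 grip 0.0
shift [0.2147 0.0227 0.0016] roll -109.2
t 0.6 pos [ 0.3047 -0.4097  0.2817] ang 53.75 F [ 1.4 -0.7 -0.3] w 0.093 grip 0.0
shift [ 0.6355 -0.2152  0.0009] roll -109.2
```

Call:
{"name": "apply_moves", "arguments": {"commands": [[0.04,0.003,0,-8,1],[0.085,0.006,0,-16,1],[0.13,0.01,0,-24,1],[0.175,0.012,0,-32,1],[0.215,0.014,0,-40,1]]}}

```text
t: 1.1
eef_pos: [0.4438, -0.2444, 0.2803]
eef_rot: [0.683, 0.73, 0.0, -0.0]
contact_force: [0.9, 0.0, -0.1]
width: 0.0931
grip_force: 0.0
```

```bash
python3 -c "
from h import *
delta([.48,0.,.28],162.9)
delta([.507,.23,.28],162.9)"
```

```text
t 1.1 pos [ 0.4438 -0.2444  0.2803] ang 93.81 F [ 0.9  0.  -0.1] w 0.0931 grip 0.0
shift [0.2415 0.0523 0.0004] roll -69.1
t 1.1 pos [ 0.4438 -0.2444  0.2803] ang 93.81 F [ 0.9  0.  -0.1] w 0.0931 grip 0.0
shift [0.4692 0.0946 0.0005] roll -69.1
```

Call:
{"name": "apply_moves", "arguments": {"commands": [[0.045,0.009,0,-8,1],[0.09,0.018,0,-16,1],[0.135,0.027,0,-24,1],[0.185,0.037,0,-32,1],[0.235,0.047,0,-40,1]]}}

```text
t: 1.6
eef_pos: [0.4751, -0.0091, 0.2803]
eef_rot: [0.393, 0.92, -0.0, -0.0]
contact_force: [2.4, -0.6, 0.1]
width: 0.093
grip_force: 0.0
```

```bash
python3 -c "
from h import *
delta([.507,.23,.28],162.9)"
```

```text
t 1.6 pos [ 0.4751 -0.0091  0.2803] ang 133.76 F [ 2.4 -0.6  0.1] w 0.093 grip 0.0
shift [0.1506 0.1884 0.0004] roll -29.1
```

Call:
{"name": "apply_moves", "arguments": {"commands": [[0.03,0.038,0,-6,1],[0.06,0.076,0,-12,1],[0.09,0.113,0,-18,1],[0.12,0.15,0,-24,1],[0.151,0.188,0,-29.1,1]]}}

```text
t: 2.1
eef_pos: [0.5077, 0.2298, 0.2803]
eef_rot: [0.15, 0.989, -0.0, -0.0]
contact_force: [0.7, 0.0, 0.6]
width: 0.0932
grip_force: 0.0
```

```bash
python3 - <<'E'
from h import *
delta([.507,.23,.168],162.9)
s=arm.state();im,d=save('wrist','w1');P=cloud('wrist',d,s)
M=R.from_quat(s['eef_rot']).as_matrix()
cv2.imwrite('pics/w1b.png',cv2.resize(im[:,:,::-1],(800,600)))
o=np.array([472.5,115.7])/1000;Y=np.array([.294,.956]);X=np.array([.956,-.294])
Q=P[(d>0)];L=np.c_[(Q[:,:2]-o)@X,(Q[:,:2]-o)@Y,Q[:,2]]
m=(abs(L[:,0])<.06)&(abs(L[:,1]-.12)<.03)&(abs(L[:,2]-.187)<.012)
print(m.sum(),L[m].min(0),L[m].max(0),np.median(L[m],0))
if m.sum()>9: print(cv2.minAreaRect((Q[m][:,:2]*1000).astype(np.float32)))
E
```

```text
t 2.1 pos [0.5077 0.2298 0.2803] ang 162.8 F [0.7 0.  0.6] w 0.0932 grip 0.0
shift [ 0.0007 -0.      0.1123] roll -0.1
1008 [-0.04484264  0.11412327  0.17512073] [0.04570388 0.1240884  0.19259581] [-0.00482963  0.11943616  0.18954778]
((507.9061279296875, 229.3717803955078), (9.798433303833008, 90.52855682373047), 73.10765838623047)
```

View pics/w1b.png

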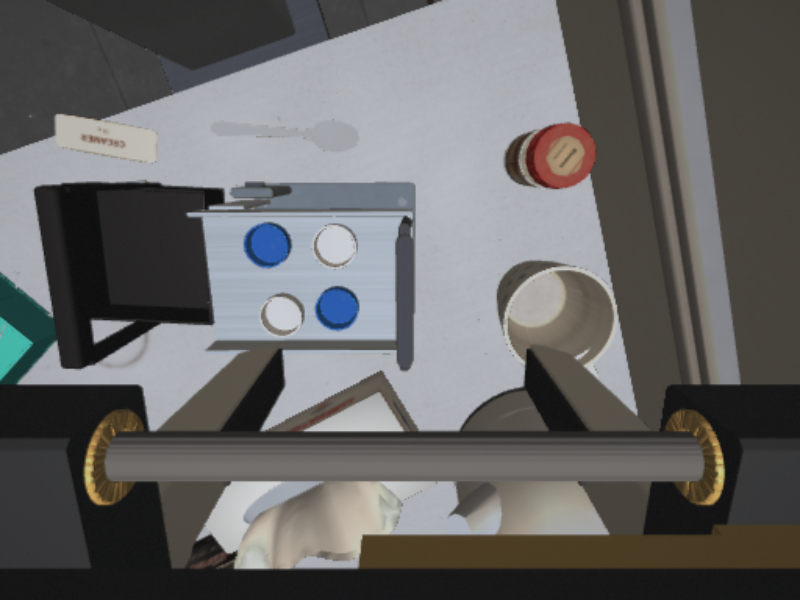

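The wrist view shows the bar at (405,295), midway between the fingers, and the measured centre (0.508, 0.2295) agrees. I'll descend and pinch it.

Call:
{"name": "apply_moves", "arguments": {"commands": [[0,0,0.035,0,1],[0,0,0.07,0,1],[0,0,0.1,0,1],[0,0,0.112,0,1],[0,0,0.112,0,1]]}}

```text
t: 2.65
eef_pos: [0.5065, 0.2273, 0.1664]
eef_rot: [0.152, 0.988, -0.001, -0.002]
contact_force: [-0.1, -0.7, -0.2]
width: 0.0931
grip_force: 0.0
```

Call:
{"name": "apply_moves", "arguments": {"commands": [[0,0,0,0,0],[0,0,0,0,0],[0,0,0,0,0],[0,0,0,0,0],[0,0,0,0,0]], "newtons": 12}}

```text
t: 3.15
eef_pos: [0.5084, 0.228, 0.1693]
eef_rot: [0.152, 0.988, 0.0, 0.0]
contact_force: [0.5, 0.1, -0.2]
width: 0.0574
grip_force: 0.0
```

```bash
python3 - <<'E'
from h import *
delta([.5077,.2295,.168],163)
M=R.from_quat(arm.state()['eef_rot']).as_matrix();print(M.round(3))
# arc in (stand y, z) relative to start
for th in np.arange(0,1.26,.1):
    a=np.arctan2(125,120)+th; print(round(th,2), round(173.3*np.cos(a)-120,1), round(173.3*np.sin(a)-125,1))
s=arm.state();d=np.load('pics/w1.npy')
s={'eef_rot':s['eef_rot'],'eef_pos':np.array([.5077,.2298,.2803])}
P=cloud('wrist',d,s)
m=(d>0)&(abs(P[...,0]-.437)<.09)&(abs(P[...,1]-.011)<.06)
Q=P[m]
for z0,z1 in((.137,.152),(.036,.05)):
    q=Q[(Q[:,2]>z0)&(Q[:,2]<z1)];print(len(q),cv2.minAreaRect((q[:,:2]*1000).astype(np.float32)))
E
```

```text
t 3.15 pos [0.5084 0.228  0.1693] ang 162.55 F [ 0.5  0.1 -0.2] w 0.0574 grip 0.0
shift [0.0011 0.0012 0.0013] roll -0.5
[[-0.954  0.3    0.001]
 [ 0.3    0.954  0.   ]
 [-0.001  0.001 -1.   ]]
0.0 0.0 0.0
0.1 -13.1 11.4
0.2 -27.2 21.4
0.3 -42.3 29.9
0.4 -58.1 36.9
0.5 -74.6 42.3
0.6 -91.5 45.9
0.7 -108.7 47.9
0.8 -126.1 48.2
0.9 -143.3 46.7
1.0 -160.4 43.5
1.1 -177.0 38.7
1.2 -193.0 32.2
2044 ((437.2945251464844, 9.87985610961914), (17.330894470214844, 125.15550994873047), 69.6671371459961)
473 ((437.85675048828125, 10.63238525390625), (114.41731262207031, 125.86835479736328), 73.26641845703125)
```

Call:
{"name": "apply_moves", "arguments": {"commands": [[0,0.001,0,0,0],[0,0.001,0,0,0],[0,0.001,0,0,0],[0,0.001,0,0,0],[0,0.001,0,0,0]]}}

```text
t: 3.65
eef_pos: [0.5083, 0.2289, 0.1686]
eef_rot: [0.152, 0.988, -0.0, -0.0]
contact_force: [-0.4, 0.7, 0.5]
width: 0.0178
grip_force: 0.0
```

Call:
{"name": "apply_moves", "arguments": {"commands": [[0,0,0,0,0],[0,0,0,0,0],[0,0,0,0,0],[0,0,0,0,0],[0,0,0,0,0]]}}

```text
t: 4.15
eef_pos: [0.5085, 0.2293, 0.1689]
eef_rot: [0.152, 0.988, 0.0, 0.0]
contact_force: [1.2, 5.2, 0.7]
width: 0.0096
grip_force: 12.0
```

Gripped: the opening is 9.6 mm on the 10 mm bar. Next I swing it along the arc; tool +y is stand +y.

Call:
{"name": "apply_moves", "arguments": {"commands": [[0,-0.0064,-0.0058,0,0],[0,-0.0131,-0.0114,0,0],[0,-0.02,-0.0166,0,0],[0,-0.0272,-0.0214,0,0],[0,-0.0346,-0.0258,0,0]], "newtons": 15}}

```text
t: 4.65
eef_pos: [0.4984, 0.1963, 0.1955]
eef_rot: [0.152, 0.988, 0.001, 0.001]
contact_force: [1.6, 5.3, 3.2]
width: 0.0093
grip_force: 15.0
```

Call:
{"name": "apply_moves", "arguments": {"commands": [[0,-0.0077,-0.0041,0,0],[0,-0.0155,-0.0078,0,0],[0,-0.0235,-0.0111,0,0],[0,-0.0317,-0.014,0,0],[0,-0.04,-0.0165,0,0]]}}

```text
t: 5.15
eef_pos: [0.4864, 0.1574, 0.2119]
eef_rot: [0.152, 0.988, 0.0, 0.001]
contact_force: [3.1, 3.2, 4.0]
width: 0.0093
grip_force: 15.0
```

Call:
{"name": "apply_moves", "arguments": {"commands": [[0,-0.0084,-0.002,0,0],[0,-0.0169,-0.0036,0,0],[0,-0.0255,-0.0048,0,0],[0,-0.0341,-0.0056,0,0],[0,-0.0428,-0.0059,0,0]]}}

```text
t: 5.65
eef_pos: [0.4731, 0.1158, 0.2167]
eef_rot: [0.152, 0.988, -0.0, 0.0]
contact_force: [4.7, 1.0, 1.7]
width: 0.0095
grip_force: 15.0
```

Call:
{"name": "apply_moves", "arguments": {"commands": [[0,-0.0087,0,0,0],[0,-0.0173,0.0006,0,0],[0,-0.0259,0.0015,0,0],[0,-0.0345,0.0029,0,0],[0,-0.043,0.0047,0,0]]}}

```text
t: 6.15
eef_pos: [0.4597, 0.0752, 0.2117]
eef_rot: [0.152, 0.988, -0.0, -0.0]
contact_force: [3.7, 1.4, 0.2]
width: 0.0092
grip_force: 15.0
```

Call:
{"name": "apply_moves", "arguments": {"commands": [[0,-0.0084,0.0022,0,0],[0,-0.0166,0.0048,0,0],[0,-0.0247,0.0079,0,0],[0,-0.0326,0.0113,0,0],[0,-0.0326,0.0113,0,0]]}}

```text
t: 6.65
eef_pos: [0.4496, 0.0435, 0.1999]
eef_rot: [0.152, 0.988, -0.001, -0.001]
contact_force: [-0.0, -1.1, -0.6]
width: 0.0093
grip_force: 15.0
```

Call:
{"name": "apply_moves", "arguments": {"commands": [[0,0,0,0,0],[0,0,0,0,0],[0,0,0,0,0],[0,0,0,0,0],[0,0,0,0,0]]}}

```text
t: 7.15
eef_pos: [0.4501, 0.0449, 0.2006]
eef_rot: [0.152, 0.988, -0.0, -0.0]
contact_force: [-4.0, -1.0, -0.2]
width: 0.0096
grip_force: 15.0
```

```bash
python3 - <<'E'
from h import *
delta([.4517,.0448,.200],163)
save('scene','s2');save('top','t2')
a=cv2.imread('pics/s2.png')[130:260,170:310];b=cv2.imread('pics/t2.png')[165:275,165:315]
cv2.imwrite('pics/c2.png',np.hstack([cv2.resize(a,(400,371)),cv2.resize(b,(400,371))]))
E
```

```text
t 7.15 pos [0.4501 0.0449 0.2006] ang 162.57 F [-4.  -1.  -0.2] w 0.0096 grip 15.0
shift [-0.0015  0.0004  0.0006] roll -0.4
```

View pics/c2.png

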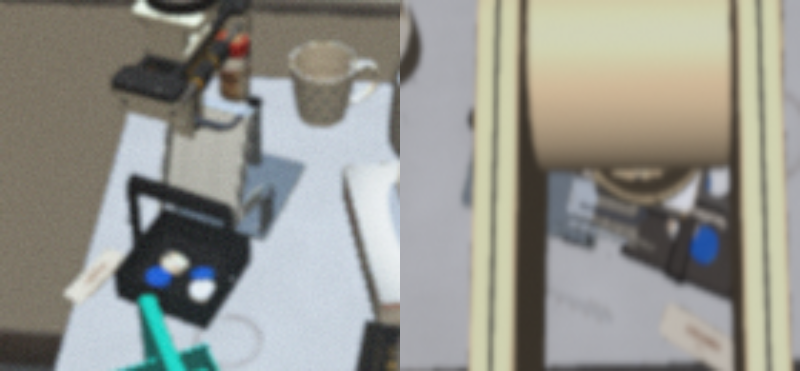

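The scene crop shows all four caps inside the black caddy, at about (157,278), (172,262), (202,272) and (202,292). Now I swing the tray back down.

Call:
{"name": "apply_moves", "arguments": {"commands": [[0,0.0079,-0.0034,0,0],[0,0.016,-0.0065,0,0],[0,0.0242,-0.0091,0,0],[0,0.0326,-0.0113,0,0],[0,0.0411,-0.0131,0,0]]}}

```text
t: 7.75
eef_pos: [0.463, 0.0845, 0.2145]
eef_rot: [0.152, 0.988, -0.0, 0.0]
contact_force: [-3.4, -2.7, 1.8]
width: 0.0096
grip_force: 15.0
```

Call:
{"name": "apply_moves", "arguments": {"commands": [[0,0.0086,-0.0014,0,0],[0,0.0172,-0.0023,0,0],[0,0.0258,-0.0029,0,0],[0,0.0345,-0.0029,0,0],[0,0.0432,-0.0026,0,0]]}}

```text
t: 8.25
eef_pos: [0.4761, 0.1259, 0.2165]
eef_rot: [0.152, 0.988, 0.0, 0.0]
contact_force: [-1.4, -2.2, 2.4]
width: 0.0093
grip_force: 15.0
```

Call:
{"name": "apply_moves", "arguments": {"commands": [[0,0.0086,0.0008,0,0],[0,0.0172,0.002,0,0],[0,0.0257,0.0036,0,0],[0,0.0341,0.0056,0,0],[0,0.0424,0.0081,0,0]]}}

```text
t: 8.75
eef_pos: [0.4888, 0.1663, 0.2082]
eef_rot: [0.152, 0.988, 0.0, 0.0]
contact_force: [-1.3, -2.1, 1.7]
width: 0.0097
grip_force: 15.0
```

Call:
{"name": "apply_moves", "arguments": {"commands": [[0,0.0082,0.0029,0,0],[0,0.0162,0.0062,0,0],[0,0.024,0.0099,0,0],[0,0.0317,0.014,0,0],[0,0.0391,0.0184,0,0]]}}

```text
t: 9.25
eef_pos: [0.5003, 0.2035, 0.1896]
eef_rot: [0.152, 0.988, 0.0, -0.0]
contact_force: [-0.2, -2.8, 1.0]
width: 0.0091
grip_force: 15.0
```

Call:
{"name": "apply_moves", "arguments": {"commands": [[0,0.0072,0.0048,0,0],[0,0.0141,0.01,0,0],[0,0.0208,0.0156,0,0],[0,0.0272,0.0214,0,0],[0,0.0272,0.0214,0,0]]}}

```text
t: 9.75
eef_pos: [0.5083, 0.2296, 0.1677]
eef_rot: [0.151, 0.988, 0.0, -0.0]
contact_force: [1.8, 0.2, -2.5]
width: 0.0094
grip_force: 15.0
```

Call:
{"name": "apply_moves", "arguments": {"commands": [[0,0,0.001,0,0],[0,0,0.001,0,0],[0,0,0.001,0,0.5],[0,0,0,0,0.5],[0,0,0,0,0.5]]}}

```text
t: 10.25
eef_pos: [0.5085, 0.2286, 0.1689]
eef_rot: [0.152, 0.988, -0.0, 0.0]
contact_force: [0.6, -0.9, 0.1]
width: 0.0286
grip_force: 0.0
```

```bash
python3 - <<'E'
from h import *
delta([.5077,.2295,.28],159.7)
E
```

```text
t 10.25 pos [0.5085 0.2286 0.1689] ang 162.53 F [ 0.6 -0.9  0.1] w 0.0286 grip 0.0
shift [ 0.001   0.0006 -0.1111] roll 2.8
```

Call:
{"name": "apply_moves", "arguments": {"commands": [[0,0,0,0,0.6],[0,0,-0.01,0,0.6],[0,0,-0.04,0,0.6],[0,0,-0.08,0,0.6],[0,0,-0.11,0,0.6]]}}

```text
t: 10.75
eef_pos: [0.5086, 0.2289, 0.2818]
eef_rot: [0.152, 0.988, 0.0, 0.001]
contact_force: [0.7, 0.9, -0.2]
width: 0.0556
grip_force: 0.0
```

```bash
python3 - <<'E'
from h import *
delta([.4373,.0099,.28],159.7)
E
```

```text
t 10.75 pos [0.5086 0.2289 0.2818] ang 162.55 F [ 0.7  0.9 -0.2] w 0.0556 grip 0.0
shift [ 0.0024 -0.2303  0.0016] roll 2.8
```

Call:
{"name": "apply_moves", "arguments": {"commands": [[0,-0.045,0,1,0.6],[0,-0.09,0,2,0.6],[0.001,-0.135,0,2.8,0.6],[0.002,-0.18,0,2.8,0.6],[0.0024,-0.23,0,2.8,0.6]]}}

```text
t: 11.25
eef_pos: [0.4364, 0.009, 0.2796]
eef_rot: [0.175, 0.985, 0.0, 0.001]
contact_force: [0.9, -1.4, -0.5]
width: 0.056
grip_force: 0.0
```

Call:
{"name": "apply_moves", "arguments": {"commands": [[0,0,0,0,0.6],[0,0,0,0,0.6],[0,0,0,0,0.6],[0,0,0,0,0.6],[0,0,0,0,0.6]]}}

```text
t: 11.75
eef_pos: [0.4373, 0.0113, 0.2786]
eef_rot: [0.175, 0.985, 0.0, -0.0]
contact_force: [-0.6, -0.1, 0.4]
width: 0.0556
grip_force: 0.0
```

```bash
python3 - <<'E'
from h import *
s=arm.state();im,d=save('wrist','w3');P=cloud('wrist',d,s)
cv2.imwrite('pics/w3b.png',cv2.resize(im[:,:,::-1],(800,600)))
m=(d>0)&(abs(P[...,0]-.437)<.09)&(abs(P[...,1]-.011)<.05)&(abs(P[...,2]-.1445)<.008);q=P[m]
r=cv2.minAreaRect((q[:,:2]*1000).astype(np.float32));print(m.sum(),r,np.percentile(q[:,2],[5,50,95]))
delta([r[0][0]/1000,r[0][1]/1000,.116],159.7)
E
```

```text
1778 ((437.5014343261719, 8.703784942626953), (15.467469215393066, 124.18279266357422), 70.1963119506836) [0.14041436 0.14224743 0.14352001]
t 11.8 pos [0.4372 0.0112 0.2785] ang 159.87 F [ 0.8 -0.3 -0.3] w 0.0557 grip 0.0
shift [-0.0012 -0.0022  0.1625] roll 0.2
```

View pics/w3b.png

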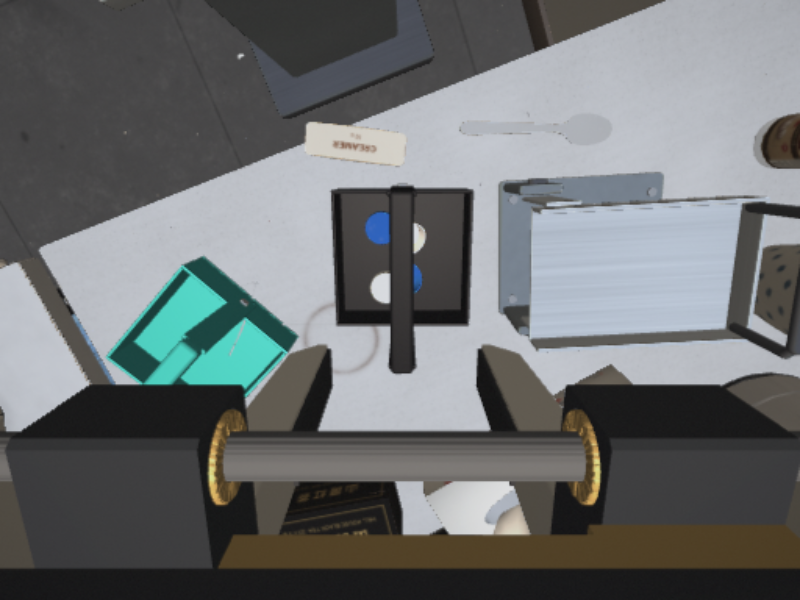

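The wrist view shows the tray level and empty. The caddy's handle bar is at (402,280), centred between the fingers, with the four caps inside beneath it. I'll descend and grip.

Call:
{"name": "apply_moves", "arguments": {"commands": [[-0.001,-0.002,0.04,0,0.6],[-0.001,-0.002,0.08,0,0.6],[-0.001,-0.002,0.12,0,0.6],[-0.001,-0.002,0.15,0,0.6],[-0.001,-0.002,0.162,0,0.6]]}}

```text
t: 12.3
eef_pos: [0.435, 0.0088, 0.1131]
eef_rot: [0.175, 0.985, -0.0, -0.003]
contact_force: [-0.3, 1.3, -0.2]
width: 0.0556
grip_force: 0.0
```

Call:
{"name": "apply_moves", "arguments": {"commands": [[0,0,0,0,0.3],[0,0,0,0,0.1],[0,0,0,0,0],[0,0,0,0,0],[0,0,0,0,0]], "newtons": 30}}

```text
t: 12.8
eef_pos: [0.4382, 0.0078, 0.1178]
eef_rot: [0.176, 0.984, 0.0, 0.001]
contact_force: [-0.1, -0.6, 0.3]
width: 0.0205
grip_force: 0.0
```

Call:
{"name": "apply_moves", "arguments": {"commands": [[0,0,0,0,0],[0,0,0,0,0],[0,0,0,0,0],[0,0,0,0,0],[0,0,0,0,0]]}}

```text
t: 13.3
eef_pos: [0.438, 0.0081, 0.1173]
eef_rot: [0.176, 0.984, 0.0, 0.001]
contact_force: [1.2, 2.6, 6.0]
width: 0.0156
grip_force: 30.0
```

Call:
{"name": "apply_moves", "arguments": {"commands": [[0,0,-0.004,0,0],[0,0,-0.01,0,0],[0,0,-0.018,0,0],[0,0,-0.026,0,0],[0,0,-0.034,0,0]], "newtons": 40}}

```text
t: 13.8
eef_pos: [0.4373, 0.0079, 0.1513]
eef_rot: [0.176, 0.984, -0.0, -0.0]
contact_force: [-0.2, -0.4, -4.8]
width: 0.0156
grip_force: 40.0
```

Call:
{"name": "apply_moves", "arguments": {"commands": [[0,0,-0.01,0,0],[0,0,-0.02,0,0],[0,0,-0.03,0,0],[0,0,-0.04,0,0],[0,0,-0.05,0,0]]}}

```text
t: 14.3
eef_pos: [0.4374, 0.008, 0.2016]
eef_rot: [0.176, 0.984, 0.0, 0.0]
contact_force: [1.0, -0.2, -4.2]
width: 0.0156
grip_force: 40.0
```

Call:
{"name": "apply_moves", "arguments": {"commands": [[0,0,-0.01,0,0],[0,0,-0.02,0,0],[0,0,-0.03,0,0],[0,0,-0.04,0,0],[0,0,-0.05,0,0]]}}

```text
t: 14.8
eef_pos: [0.4373, 0.008, 0.2514]
eef_rot: [0.176, 0.984, 0.0, -0.0]
contact_force: [0.4, 0.4, -4.8]
width: 0.0157
grip_force: 40.0
```

Call:
{"name": "apply_moves", "arguments": {"commands": [[0,0,-0.008,0,0],[0,0,-0.013,0,0],[0,0,-0.016,0,0],[0,0,-0.016,0,0],[0,0,-0.016,0,0]]}}

```text
t: 15.3
eef_pos: [0.4372, 0.008, 0.2662]
eef_rot: [0.176, 0.984, -0.0, -0.0]
contact_force: [0.1, -0.1, -2.9]
width: 0.0156
grip_force: 40.0
```

Call:
{"name": "apply_moves", "arguments": {"commands": [[0,0,0,0,0],[0,0,0,0,0],[0,0,0,0,0],[0,0,0,0,0],[0,0,0,0,0]]}}

```text
t: 15.8
eef_pos: [0.4373, 0.008, 0.2666]
eef_rot: [0.176, 0.984, 0.0, -0.0]
contact_force: [-0.0, -0.4, -4.2]
width: 0.0156
grip_force: 40.0
```

```bash
python3 - <<'E'
from h import *
delta([.4373,.0099,.267],159.7)
s=arm.state();im,d=save('wrist','w4');P=cloud('wrist',d,s)
m=(d>0)&(abs(P[...,0]-.437)<.09)&(abs(P[...,1]-.011)<.05)&(abs(P[...,2]-.2945)<.012);q=P[m]
A=np.c_[q[:,:2],np.ones(len(q))];print(len(q),np.median(q[:,2]),np.linalg.lstsq(A,q[:,2],rcond=None)[0])
a=cv2.resize(im[:,:,::-1],(400,300));b,_=save('scene','s4')
cv2.imwrite('pics/c4.png',np.hstack([a,cv2.resize(np.ascontiguousarray(b[100:250,150:350,::-1]),(400,300))]))
E
```

```text
t 15.8 pos [0.4373 0.008  0.2666] ang 159.75 F [-0.  -0.4 -4.2] w 0.0156 grip 40.0
shift [ 0.0007  0.0018 -0.0004] roll 0.1
6743 0.29187373488225093 [ 0.0065005  -0.00322638  0.28937045]
```

View pics/c4.png

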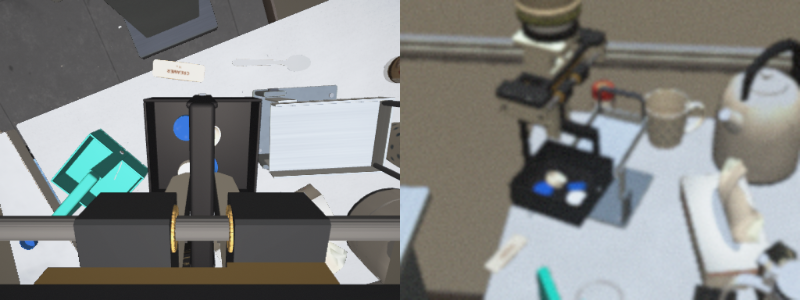

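The caddy is held level with its underside about 15 cm up, and the four caps show inside it at about (543,187), (555,178), (577,185) and (575,198). The tray is down, so I'm handing in.

```bash
python3 -c "
from h import *
print(arm.job_done())"
```

```text
the job is handed in; nothing more can be done
None
```

All four caps are in the black caddy, the tray is back down level, and the gripper is holding the caddy steady and level with its underside about 15 cm above the table; I've handed the job in, but no verdict came back.

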